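# Close a packed food crate and send it to the track's stop

## Robot

A 7-joint arm with a two-finger parallel gripper is mounted at the origin on the work surface. World frame = base frame: x ahead of the robot, y to its left, z up, the work surface at z = 0. Lengths are in m, angles in rad, forces in N, time in s.
With the tool pointing down it reaches from about 0.4 to 0.85 m from the base axis. Payload 4.5 kg.
Tool frame: the origin (TCP) lies midway between the tips of the shut fingers; the grasp point (between the pads) lies behind it (r.grip_point_offset is the z of the grasp point in the tool frame, in m); z points along the fingers, y is the line along which they close (so a half turn about z gives the same grasp; the last joint's range is limited). The gripper opens to 88 mm and grips with 3 to 60 N. Pads are 18 mm wide; open, the fingers measure 123 mm over their backs; the gripper's body (75 mm by 187 mm) begins 45 mm behind the grasp point.
Start: joints at [-1.257, 0.689, -0.195, 1.565, 0.157, 0.902, -0.215], TCP at [0.173, 0.601, 0.239] pointing down, gripper open.
Joint ranges: [-3.01, 3.01], [-0.46, 2.08], [-1.47, 1.51], [0.13, 2.56], [-1, 4.14], [0.04, 2.09], [-2.66, 2.66]. Speed limits (rad/s): [2.57, 2.57, 3.14, 3.14, 3.14, 3.14, 3.14].

## Interface

Orientations are given as a unit quaternion [x, y, z, w].
In Python, from plant import r, optics, workorder gives the robot as it stands.
- The arm moves only by the shell command python3 -m creep 'ROWS' [FORCE]. ROWS is JSON, a list of rows, each an object of numbers: "grip": the gripper command: -1 is shut, 1 is fully open, values between are in proportion; "tx", "ty", "tz": the shift along the tool's x, y, z in cm; "spin": the turn about the tool's z in degrees. In form: [{"grip": .., "tx": .., "ty": .., "tz": .., "spin": ..}, ...]. A call has 1 to 8 rows; each row shifts and turns the commanded pose from where the row before left it, along the tool's axes as they then stand; what a row does not reach is not made up. A row lasts 1/12 s, in which the tool goes at most 41.7 mm and 7.16 degrees, less where a joint would pass 70% of its speed; a pose out of reach is approached as far as the arm can. A call with a gripper value outside its range is refused whole. The fingers move at their own pace and stop on an object; FORCE is the grip in N (left out, the last holds). Time passes only in rows, so rows that do not move let the fingers close. It gives the time, the measured TCP pose, the force, the opening and the grip force at its end, in the units of the state.
- r.get_state(): the state, without advancing time (a new reading comes with each control period).
- optics.snapshot(name): name is "scene" or "top" or "wrist"; returns (picture, depth): 384x512x3 uint8, red, green, blue; 384x512 float32, m along the optical axis (not along the pixel's ray), 0 where there is no reading.
- optics.get_calibration(name): a dict with "fx", "fy", "cx", "cy" (pixels), "extrinsics" (4x4, takes a point from world to camera coordinates). Camera axes: x right, y down, z forward; pixel columns grow to the right and rows downward; lengths in m; the calibration is good to about 2 mm. A picture is of the moment at which its call begins: read the wrist's pose just before it. get_calibration takes no time and is no camera call; for the wrist camera it gives the pose at the moment of the call.
- workorder.finish_job(): hands the job in; it is judged then, once.
The state is a dict: "clock": time; "q": joint angles; "qd": joint speeds; "joint_torque": joint torques, N m; "tool_pos": TCP position; "eef_rot": TCP orientation; "contact_force": force on the tool from outside, world axes, zero at the start; "moment": the same for the moment, N m; "opening": opening from 0.0 (shut) to 1.0 (fully open); "finger_force": force on a finger pad.
Only numpy, scipy, OpenCV 4.12 (cv2) and the standard library are available. Lean on these libraries where they do the work, as an engineer would, in place of code of your own. Each camera call takes 0.05 s, during which the arm holds its last target. There are 200 camera calls.

## Task

With the fingertips, push both open flaps of the packed red crate fully shut, and then push the closed crate along the roller track until it rests against the yellow stop plate. Only push: do not lift the crate, take out the goods in it or disturb the other groceries.

Things in the scene. Friction and masses are not known exactly. Their poses are not given: they have to be found in the camera images.
- track: Fixed straight roller track, 740 mm long (along its y axis), 338 mm wide, lying on the table. Origin at its centre on the table surface (z = 0). Free-turning rollers, their tops 60 mm above the table; aluminium side rails 12 mm thick and 78 mm high at its x = +-163 mm guide the crate with 7 mm play each side. Yaw within 0.2 rad.
- stop: Fixed yellow upright plate with black rubber stripes across one end of the track: 20 mm thick along its y, 300 mm wide, 125 mm high. Origin at the centre of its foot on the table. Its axes are parallel to the track's; it stands either at +y or at -y on the track, 335 mm from the track's centre. A crate resting against it has its origin 110 mm from the plate's origin along y.
- crate: Red open-topped plastic crate, loose on the rollers, about 1.2 kg plus 0.65 kg of goods: 300 mm along x (across the track), 200 mm along y (along the track), 120 mm high, walls 5 mm. Origin at the centre of its underside (60 mm above the table); its axes are parallel to the track's, within a few hundredths of a radian. It rolls along the track under a push of about 2 to 5 N, so pushing on a flap may also roll it a little.
- flap_a (a joint): Angle of the flap on the crate's +y side, rad: 0 = shut and level, 1.57 = standing upright, more = leaning outwards (at most 2.1). The flap is a red panel 296 mm by 94 mm, 6 mm thick, with a yellow stripe along its free edge. Its hinge is stiff: it stays where it is left and takes about 1 to 3 N at the free edge to move.
- flap_b (a joint): The same for the flap on the crate's -y side, with a white stripe along its free edge.
- flap_a_hinge (a point): Middle of flap_a's hinge line (which runs along the crate's x), at the crate's +y rim, 124 mm above the crate's underside, mid-thickness of the panel.
- flap_b_hinge (a point): The same for flap_b, at the crate's -y rim.
- flap_a_edge (a point): Middle of flap_a's free edge, 95 mm from its hinge; when shut it lies 2 mm from the crate's centre line, the panel's top 127 mm above the crate's underside.
- flap_b_edge (a point): The same for flap_b.
- carton: Green and white food carton, 150 x 100 x 55 mm, loose in the crate. Origin at the centre of its underside.
- crate_can: Food can with a yellow label, 66 mm across, 85 mm high, loose in the crate. Origin at the centre of its underside.
- crate_jar: Jar with a blue label and white cap, 60 mm across, 85 mm high, loose in the crate. Origin at the centre of its underside.
- cereal: White and orange cereal box, 60 x 140 x 190 mm, standing on the table past the +y end of the track. Origin at the centre of its underside. Leave alone.
- tin: Tin with a red label, 74 mm across, 110 mm high, on the table beyond the far rail of the track. Origin at the centre of its underside. Leave alone.
- sauce: Jar with a green cap, 66 mm across, 130 mm high, on the table beyond the far rail of the track. Origin at the centre of its underside. Leave alone.
- tape: Roll of brown packing tape, 100 mm across, 48 mm high, lying on the table past the -y end of the track. Origin at the centre of its underside. Leave alone.

How it is judged:
By the outcome, as a careful person would: the job done as asked, in the order asked, and still so for the second after the job is handed in, with the robot touching nothing.
It also fails if it takes over 67 s, if anything falls off the work surface, if the arm or the gripper's body presses on something with over 40 N, if the wrist force passes 120 N, or if a joint passes its speed limit or range.

## Working session

There is one attempt and no reset: what is moved stays moved. The work goes in short steps, Python scripts to look and compute and a shell command to move; the robot and the scene stay as the last step left them, time stands still between calls to the robot, and variables do not carry over. Pictures are saved under pics/ and viewed, at most 10 in all, crops included, and the job is handed in when it is done.

```bash
ls; mkdir -p pics; python3 - <<'E'
from plant import r, optics
import cv2,numpy as np
s=r.get_state(); print(s['clock'],s['tool_pos'],s['eef_rot'],r.grip_point_offset)
ims=[]
for n in ("scene","top"):
    p,d=optics.snapshot(n); np.savez(f'{n}0.npz',p=p,d=d); cv2.imwrite(f'pics/{n}0.png',p[:,:,::-1])
    c=optics.get_calibration(n); E=np.array(c['extrinsics']); print(n,c['fx'],c['cx'],c['cy'],np.round(E,3).tolist())
E
```

```text
pics
0.0 [0.17244986 0.60007354 0.23791954] [ 1.39380564e-01  9.90238468e-01 -9.11140734e-04 -6.43115861e-05] -0.0187
scene 462.33677619839034 259.8529241789214 194.00492762243798 [[-0.105, 0.994, 0.008, 0.075], [0.746, 0.084, -0.661, -0.324], [-0.658, -0.063, -0.751, 2.099], [0.0, 0.0, 0.0, 1.0]]
top 409.98881590040946 249.51529383184678 185.58440330619874 [[0.004, -1.0, 0.009, -0.023], [-0.991, -0.005, -0.133, 0.585], [0.133, -0.009, -0.991, 1.407], [0.0, 0.0, 0.0, 1.0]]
```

View pics/scene0.png

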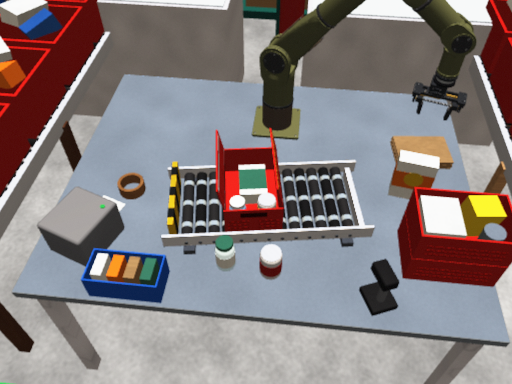

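View pics/top0.png

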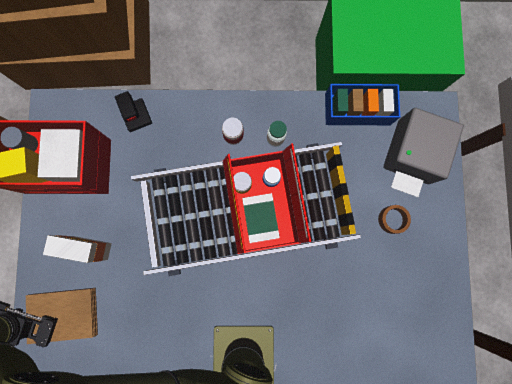

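The scene picture (arm at the back) shows the stop on the left, around (173,205), so it is at the -y end. The crate is mid-track near (250,190), with both flaps standing about upright. In the top view the stop is at (343,192), the crate at (265,205), and the flap edges run (226,157)-(240,250) and (292,147)-(310,243). Next I measure with depth.

```bash
cat > h.py <<'E'
import numpy as np,cv2
from plant import r,optics
def cloud(n,p,d,c=None):
    c=c or optics.get_calibration(n); E=np.array(c['extrinsics'])
    v,u=np.mgrid[:384,:512]; P=np.stack([(u-c['cx'])/c['fx']*d,(v-c['cy'])/c['fy']*d,d],-1)
    return (P-E[:3,3])@E[:3,:3]
def snap(n):
    c=optics.get_calibration(n); p,d=optics.snapshot(n); return p,d,cloud(n,p,d,c)
def masks(p):
    h=cv2.cvtColor(p,cv2.COLOR_RGB2HSV).astype(int); H,S,V=h[...,0],h[...,1],h[...,2]
    return dict(red=((H<6)|(H>174))&(S>150)&(V>60), yel=(abs(H-25)<8)&(S>150)&(V>100), white=(S<50)&(V>170), H=H)
E
cat > m.py <<'E'
from h import *
import sys
yaw=None
def measure(src):
    for n in ("top","scene"):
        if src=='file':
            z=np.load(f'{n}0.npz'); p,d=z['p'],z['d']; W=cloud(n,p,d)
        else: p,d,W=snap(n)
        M=masks(p); ok=(d>0)
        reg=ok&(W[...,0]>.25)&(W[...,0]<.75)&(abs(W[...,1]+.05)<.42)
        yaw=0
        # rails: white, z ~0.078
        if n=="top":
            R=W[M['white']&reg&(abs(W[...,2]-.078)<.008)]
            mm=cv2.minAreaRect(R[:,:2].astype(np.float32)); print('rails',mm,np.median(R[:,2]))
        Y=W[M['yel']&reg&(W[...,2]>.08)&(W[...,1]<-.1)]
        if len(Y):
            T=Y[abs(Y[:,2]-.125)<.006]; print(n,'stop top',len(T),cv2.minAreaRect(T[:,:2].astype(np.float32)) if len(T)>5 else '', Y[:,2].max())
        C=W[M['red']&reg&(W[...,2]>.1)]
        print(n,'red',len(C),'zmax',C[:,2].max())
        for lo in np.arange(.1,.3,.02):
            b=C[(C[:,2]>=lo)&(C[:,2]<lo+.02)]
            if len(b)>10:
                # remove yaw using 0.13 guess
                a=YAW; y=-np.sin(a)*b[:,0]+np.cos(a)*b[:,1]; x=np.cos(a)*b[:,0]+np.sin(a)*b[:,1]
                hh,e=np.histogram(y,np.arange(-.3,.2,.01)); print(' z%.2f'%lo,'x %.3f..%.3f'%(x.min(),x.max()),[(round(e[i],2),int(k)) for i,k in enumerate(hh) if k>4])
YAW=float(sys.argv[2]) if len(sys.argv)>2 else .13
measure(sys.argv[1])
E
python3 m.py file
```

```text
rails ((0.508648157119751, -0.003573000431060791), (0.3384230136871338, 0.7395035028457642), 9.715092658996582) 0.07711601620940273
top stop top 300 ((0.5643550157546997, -0.3330758213996887), (0.2972138524055481, 0.019424710422754288), 9.49682331085205) 0.13509920488388238
top red 2117 zmax 0.2824784431778611
 z0.10 x 0.359..0.655 [(np.float64(-0.23), 9), (np.float64(-0.22), 38)]
 z0.12 x 0.358..0.655 [(np.float64(-0.23), 11), (np.float64(-0.22), 51), (np.float64(-0.18), 5), (np.float64(-0.16), 5), (np.float64(-0.06), 5)]
 z0.14 x 0.358..0.655 [(np.float64(-0.23), 15), (np.float64(-0.22), 49)]
 z0.16 x 0.353..0.659 [(np.float64(-0.22), 13), (np.float64(-0.21), 11), (np.float64(-0.2), 12), (np.float64(-0.19), 9), (np.float64(-0.18), 10), (np.float64(-0.17), 10), (np.float64(-0.16), 8), (np.float64(-0.15), 12), (np.float64(-0.14), 5), (np.float64(-0.13), 9), (np.float64(-0.12), 6), (np.float64(-0.11), 11), (np.float64(-0.1), 7), (np.float64(-0.09), 10), (np.float64(-0.08), 10), (np.float64(-0.07), 10), (np.float64(-0.06), 7)]
 z0.18 x 0.355..0.656 [(np.float64(-0.23), 38), (np.float64
[... 3131 characters left out ...]
x 0.361..0.664 [(np.float64(-0.23), 14), (np.float64(-0.22), 64), (np.float64(-0.19), 5), (np.float64(-0.17), 5), (np.float64(-0.03), 30), (np.float64(-0.02), 14)]
 z0.20 x 0.370..0.663 [(np.float64(-0.23), 51), (np.float64(-0.22), 40), (np.float64(-0.04), 8), (np.float64(-0.03), 29)]
 z0.22 x 0.368..0.663 [(np.float64(-0.24), 6), (np.float64(-0.23), 79), (np.float64(-0.22), 10), (np.float64(-0.04), 9), (np.float64(-0.03), 9)]
 z0.24 x 0.371..0.665 [(np.float64(-0.24), 15), (np.float64(-0.23), 16), (np.float64(-0.04), 13)]
 z0.26 x 0.356..0.662 [(np.float64(-0.25), 11), (np.float64(-0.24), 90), (np.float64(-0.23), 16), (np.float64(-0.06), 8), (np.float64(-0.05), 88), (np.float64(-0.04), 21)]
```

```bash
cat > f.py <<'E'
from h import *
import sys
A=.1705; T0=np.array([.5086,-.0036])
def tr(W): # world->track frame
    q=W[...,:2]-T0; return np.stack([np.cos(A)*q[...,0]+np.sin(A)*q[...,1],-np.sin(A)*q[...,0]+np.cos(A)*q[...,1],W[...,2]],-1)
if __name__=="__main__":
    z=np.load('top0.npz'); p=z['p']; W=tr(cloud('top',p,z['d'])); M=masks(p)
    C=W[M['red']&(abs(W[...,0])<.16)&(abs(W[...,1])<.36)&(W[...,2]>.19)&(W[...,2]<.285)]
    ymid=(C[:,1].min()+C[:,1].max())/2
    for nm,S in(('a',C[C[:,1]>ymid]),('b',C[C[:,1]<=ymid])):
        G=np.c_[S[:,0],S[:,2]-.184,np.ones(len(S))]; k=np.linalg.lstsq(G,S[:,1],rcond=None)[0]
        print(nm,len(S),'x',S[:,0].min(),S[:,0].max(),'yaw',-k[0],'dy/dz',k[1],'hinge y(surface)',k[2],'zmax',S[:,2].max(),'resid',(G@k-S[:,1]).std())
    for w in('tape','cereal'): pass
    E0=T0+np.array([-np.sin(A),np.cos(A)])*-.335; print('stop pred',E0)
    s=r.get_state(); print(tr(np.array(s['tool_pos'])))
E
python3 f.py
```

```text
a 609 x -0.14663113649493972 0.14604439145535159 yaw 0.0018018438653478227 dy/dz -0.2633794619441572 hinge y(surface) 0.04890311405169942 zmax 0.28146395297154386 resid 0.001365421661735254
b 925 x -0.14713758832036483 0.14614928155800394 yaw 0.0020618232123256574 dy/dz -0.22959694981882603 hinge y(surface) -0.14522678771847553 zmax 0.2824784431778611 resid 0.001371231415193209
stop pred [ 0.56544117 -0.33374252]
[-0.22879124  0.65197734  0.23797647]
```

The track frame is consistent: rails 338 x 740 mm, rail height 77 mm, stop 334 mm from the track centre. The crate is at y_t ≈ -0.048, flap_a at about 1.31 rad and flap_b at about 1.80 rad. First I rise, shut the gripper and spin so that the tool's x lies along the track's y.

```bash
python3 -m creep '[{"grip":-1,"spin":7,"tz":-1.5},{"grip":-1,"spin":7,"tz":-1.5},{"grip":-1,"spin":7,"tz":-1.5},{"grip":-1,"spin":7,"tz":-1.5},{"grip":-1,"spin":7,"tz":-1.5},{"grip":-1,"spin":7,"tz":-1.5},{"grip":-1,"spin":7,"tz":-1.5},{"grip":-1,"spin":7,"tz":-1.5}]' 20
python3 -m creep '[{"grip":-1,"spin":4.1},{"grip":-1,"spin":4.1},{"grip":-1,"ty":3},{"grip":-1,"ty":3},{"grip":-1,"ty":3},{"grip":-1,"ty":3},{"grip":-1,"ty":3},{"grip":-1,"ty":3}]'
python3 -c "
from f import *
s=r.get_state();print(tr(np.array(s['tool_pos'])),s['eef_rot'],s['q'],s['contact_force'])"
```

```text
[-0.22879124  0.65197734  0.23797647] [ 1.39413750e-01  9.90233835e-01 -8.70219105e-04 -4.23788512e-05] [-1.25719765  0.68991602 -0.19448705  1.5662514   0.15730473  0.90255732
 -0.21509531] [-0.62958241  0.54842681 -0.05650886]$[0]: bad value
$[0]: bad value
```

```bash
python3 -m creep '[{"grip":-1,"tx":0,"ty":0,"tz":-1.5,"spin":7},{"grip":-1,"tx":0,"ty":0,"tz":-1.5,"spin":7},{"grip":-1,"tx":0,"ty":0,"tz":-1.5,"spin":7},{"grip":-1,"tx":0,"ty":0,"tz":-1.5,"spin":7},{"grip":-1,"tx":0,"ty":0,"tz":-1.5,"spin":7},{"grip":-1,"tx":0,"ty":0,"tz":-1.5,"spin":7},{"grip":-1,"tx":0,"ty":0,"tz":-1.5,"spin":7},{"grip":-1,"tx":0,"ty":0,"tz":-1.5,"spin":7}]' 20
python3 -m creep '[{"grip":-1,"tx":0,"ty":0,"tz":0,"spin":4},{"grip":-1,"tx":0,"ty":0,"tz":0,"spin":4},{"grip":-1,"tx":0,"ty":3,"tz":0,"spin":0},{"grip":-1,"tx":0,"ty":3,"tz":0,"spin":0},{"grip":-1,"tx":0,"ty":3,"tz":0,"spin":0},{"grip":-1,"tx":0,"ty":3,"tz":0,"spin":0},{"grip":-1,"tx":0,"ty":3,"tz":0,"spin":0},{"grip":-1,"tx":0,"ty":3,"tz":0,"spin":0}]'
python3 -c "
from f import *
s=r.get_state();print(tr(np.array(s['tool_pos'])),s['eef_rot'],s['q'],s['contact_force'])"
```

```text
clock: 0.77
tool_pos: [0.1724, 0.6003, 0.359]
eef_rot: [0.59, 0.807, -0.001, 0.0]
contact_force: [-0.3, -0.1, 0.3]
opening: 0.418
finger_force: 0.0
clock: 1.43
tool_pos: [0.351, 0.6317, 0.3581]
eef_rot: [0.643, 0.766, -0.001, 0.0]
contact_force: [-0.5, 0.7, -0.6]
opening: 0.005
finger_force: 0.0
[-0.04750809  0.6527833   0.358147  ] [ 6.42925557e-01  7.65928410e-01 -6.29579066e-04  4.94984585e-05] [-1.17874786  0.75550546  0.12579109  1.03971167 -0.08840474  1.35241886
 -0.89347324] [-0.49856047  0.68149814 -0.64913646]
```

```bash
for i in 1; do python3 -m creep '[{"grip":-1,"tx":-3.6,"ty":0.2,"tz":0,"spin":0},{"grip":-1,"tx":-3.6,"ty":0.2,"tz":0,"spin":0},{"grip":-1,"tx":-3.6,"ty":0.2,"tz":0,"spin":0},{"grip":-1,"tx":-3.6,"ty":0.2,"tz":0,"spin":0},{"grip":-1,"tx":-3.6,"ty":0.2,"tz":0,"spin":0},{"grip":-1,"tx":-3.6,"ty":0.2,"tz":0,"spin":0},{"grip":-1,"tx":-3.6,"ty":0.2,"tz":0,"spin":0},{"grip":-1,"tx":-3.6,"ty":0.2,"tz":0,"spin":0}]'; done
python3 -m creep '[{"grip":-1,"tx":-3.6,"ty":0.2,"tz":0,"spin":0},{"grip":-1,"tx":-3.6,"ty":0.2,"tz":0,"spin":0},{"grip":-1,"tx":-3.6,"ty":0.2,"tz":0,"spin":0},{"grip":-1,"tx":-3.6,"ty":0.2,"tz":0,"spin":0},{"grip":-1,"tx":-3.6,"ty":0.2,"tz":0,"spin":0},{"grip":-1,"tx":-3.6,"ty":0.2,"tz":0,"spin":0},{"grip":-1,"tx":-3.6,"ty":0.2,"tz":0,"spin":0},{"grip":-1,"tx":-3.6,"ty":0.2,"tz":0,"spin":0}]'
python3 -m creep '[{"grip":-1,"tx":-3.6,"ty":0.2,"tz":0,"spin":0},{"grip":-1,"tx":-3.6,"ty":0.2,"tz":0,"spin":0},{"grip":-1,"tx":-3.6,"ty":0.2,"tz":0,"spin":0},{"grip":-1,"tx":-3.6,"ty":0.2,"tz":0,"spin":0},{"grip":-1,"tx":-3.6,"ty":0.2,"tz":0,"spin":0},{"grip":-1,"tx":-3.6,"ty":0.2,"tz":0,"spin":0},{"grip":-1,"tx":-3.6,"ty":0.2,"tz":0,"spin":0},{"grip":-1,"tx":-3.6,"ty":0,"tz":0,"spin":0}]'
python3 -c "
from f import *
s=r.get_state();print(tr(np.array(s['tool_pos'])),s['eef_rot'],s['q'],s['contact_force'])"
```

```text
clock: 2.1
tool_pos: [0.4153, 0.349, 0.3584]
eef_rot: [0.643, 0.766, -0.0, -0.0]
contact_force: [1.8, 0.4, -0.1]
opening: 0.003
finger_force: 0.0
clock: 2.77
tool_pos: [0.4809, 0.0684, 0.3585]
eef_rot: [0.643, 0.766, -0.0, -0.0]
contact_force: [-0.0, 0.2, 0.3]
opening: 0.002
finger_force: 0.0
clock: 3.43
tool_pos: [0.5449, -0.2125, 0.3582]
eef_rot: [0.643, 0.766, 0.0, -0.0]
contact_force: [0.2, 0.1, -0.2]
opening: 0.004
finger_force: 0.0
[ 2.88577433e-04 -2.12059609e-01  3.58244072e-01] [ 6.42819432e-01  7.66017603e-01  6.36515051e-05 -4.53325997e-04] [ 0.171663    0.51730324  0.20773773  1.53175046 -0.11486906  1.10530056
  0.57912867] [ 0.18565185  0.07387924 -0.17455211]
```

```bash
python3 -m creep '[{"grip":-1,"tx":0,"ty":0,"tz":2.5,"spin":0},{"grip":-1,"tx":0,"ty":0,"tz":2.5,"spin":0},{"grip":-1,"tx":0,"ty":0,"tz":2.5,"spin":0},{"grip":-1,"tx":0,"ty":0,"tz":2.2,"spin":0},{"grip":-1,"tx":1,"ty":0,"tz":0,"spin":0},{"grip":-1,"tx":1,"ty":0,"tz":0,"spin":0},{"grip":-1,"tx":0.6,"ty":0,"tz":0,"spin":0},{"grip":-1,"tx":0.6,"ty":0,"tz":0,"spin":0}]'
python3 -m creep '[{"grip":-1,"tx":0.6,"ty":0,"tz":0,"spin":0},{"grip":-1,"tx":0.5,"ty":0,"tz":0,"spin":0},{"grip":-1,"tx":0.5,"ty":0,"tz":0,"spin":0},{"grip":-1,"tx":0.5,"ty":0,"tz":0,"spin":0},{"grip":-1,"tx":0,"ty":0,"tz":0,"spin":0}]'
cat > g.py <<'E'
from f import *
import sys
def look(tag=None):
    s=r.get_state(); print('t %.2f'%s['clock'],'tcp',np.round(tr(np.array(s['tool_pos'])),4),'F',np.round(s['contact_force'],1))
    p,d,W=snap('top'); W=tr(W); M=masks(p)
    if tag: cv2.imwrite(f'pics/{tag}.png',p[:,:,::-1])
    # side walls of crate (x=+-.148): extent in y at rim height z~.18
    R=(M['red']|(M['yel'])|M['white'])&(d>0)&(abs(W[...,1])<.33)
    for lo,hi in((-.146,-.1),(.1,.146)):
        S=W[R&(W[...,0]>lo)&(W[...,0]<hi)&(W[...,2]>.17)]
        h,e=np.histogram(S[:,1],np.arange(-.33,.34,.01))
        print('x[%.2f,%.2f] zmax per y:'%(lo,hi),' '.join('%.2f:%.3f'%(e[i]+.005,np.median(S[(S[:,1]>=e[i])&(S[:,1]<e[i+1]),2])) for i,k in enumerate(h) if k>4))
    for lo,hi in((-.157,-.143),(.143,.157)):
        S=W[M['red']&(d>0)&(W[...,0]>lo)&(W[...,0]<hi)&(abs(W[...,2]-.179)<.006)]
        if len(S)>5: print('wall y %.3f..%.3f'%(S[:,1].min(),S[:,1].max()),len(S))
if __name__=="__main__": look(*sys.argv[1:])
E
python3 g.py
```

```text
clock: 4.1
tool_pos: [0.5401, -0.1785, 0.2633]
eef_rot: [0.642, 0.766, 0.001, 0.001]
contact_force: [1.0, -1.2, 0.2]
opening: 0.007
finger_force: 0.5
clock: 4.52
tool_pos: [0.5356, -0.1576, 0.2619]
eef_rot: [0.642, 0.766, 0.0, -0.0]
contact_force: [0.2, -0.2, 0.6]
opening: 0.007
finger_force: 0.0
t 4.52 tcp [ 0.0005 -0.1563  0.2619] F [ 0.2 -0.2  0.6]
x[-0.15,-0.10] zmax per y: -0.02:0.779 0.03:0.275 0.04:0.237 0.05:0.205
x[0.10,0.15] zmax per y: -0.14:0.277 -0.13:0.270 0.03:0.274 0.04:0.235 0.05:0.204
wall y -0.057..0.045 42
wall y -0.144..0.611 118
```

```bash
python3 -m creep '[{"grip":-1,"tx":0.7,"ty":0,"tz":0,"spin":0},{"grip":-1,"tx":0.7,"ty":0,"tz":0.1,"spin":0},{"grip":-1,"tx":0.7,"ty":0,"tz":0.2,"spin":0},{"grip":-1,"tx":0.7,"ty":0,"tz":0.2,"spin":0},{"grip":-1,"tx":0.7,"ty":0,"tz":0.2,"spin":0},{"grip":-1,"tx":0.7,"ty":0,"tz":0.4,"spin":0},{"grip":-1,"tx":0.6,"ty":0,"tz":0.5,"spin":0},{"grip":-1,"tx":0.6,"ty":0,"tz":0.5,"spin":0}]'
python3 g.py
```

```text
clock: 5.23
tool_pos: [0.5261, -0.1047, 0.2402]
eef_rot: [0.643, 0.766, 0.0, -0.0]
contact_force: [0.6, -0.6, 0.2]
opening: 0.007
finger_force: 0.3
t 5.23 tcp [ 1.000e-04 -1.026e-01  2.402e-01] F [ 0.6 -0.6  0.2]
x[-0.15,-0.10] zmax per y: 0.03:0.276 0.04:0.237 0.05:0.204
x[0.10,0.15] zmax per y: -0.14:0.193 -0.13:0.200 -0.12:0.209 -0.11:0.218 -0.10:0.229 -0.09:0.238 -0.08:0.247 -0.07:0.246 0.03:0.275 0.04:0.236 0.05:0.204
wall y -0.082..0.611 83
```

```bash
python3 -m creep '[{"grip":-1,"tx":0.5,"ty":0,"tz":0.5,"spin":0},{"grip":-1,"tx":0.5,"ty":0,"tz":0.6,"spin":0},{"grip":-1,"tx":0.4,"ty":0,"tz":0.6,"spin":0},{"grip":-1,"tx":0.3,"ty":0,"tz":0.7,"spin":0},{"grip":-1,"tx":0.3,"ty":0,"tz":0.7,"spin":0},{"grip":-1,"tx":0.2,"ty":0,"tz":0.7,"spin":0},{"grip":-1,"tx":0.1,"ty":0,"tz":0.7,"spin":0},{"grip":-1,"tx":0,"ty":0,"tz":0.6,"spin":0}]'
python3 -m creep '[{"grip":-1,"tx":0,"ty":0,"tz":0.3,"spin":0},{"grip":-1,"tx":0,"ty":0,"tz":0.2,"spin":0},{"grip":-1,"tx":0,"ty":0,"tz":0.1,"spin":0},{"grip":-1,"tx":0,"ty":0,"tz":0,"spin":0}]'
python3 g.py
```

```text
clock: 5.95
tool_pos: [0.5221, -0.0826, 0.1888]
eef_rot: [0.643, 0.766, -0.0, -0.0]
contact_force: [0.5, 0.8, 1.3]
opening: 0.005
finger_force: 0.3
clock: 6.28
tool_pos: [0.5221, -0.0834, 0.187]
eef_rot: [0.643, 0.766, 0.001, 0.0]
contact_force: [-8.4, 3.2, 33.1]
opening: 0.005
finger_force: 16.3
t 6.28 tcp [-0.0002 -0.081   0.187 ] F [-8.4  3.2 33.1]
x[-0.15,-0.10] zmax per y: -0.14:0.187 -0.13:0.187 -0.12:0.187 -0.08:0.678 0.04:0.235 0.05:0.203
x[0.10,0.15] zmax per y: -0.14:0.186 -0.13:0.187 -0.12:0.187 -0.11:0.186 -0.10:0.186 -0.09:0.186 -0.08:0.186 -0.07:0.185 -0.06:0.187 -0.05:0.185 0.03:0.274 0.04:0.234 0.05:0.201
wall y -0.151..-0.119 10
wall y -0.150..0.612 85
```

Flap_b is shut: the panel top reads 0.186-0.187 m over its whole width, and the crate has not rolled. Now flap_a from its outside.

```bash
python3 -m creep '[{"grip":-1,"tx":0,"ty":0,"tz":-2,"spin":0},{"grip":-1,"tx":0,"ty":0,"tz":-4,"spin":0},{"grip":-1,"tx":0,"ty":0,"tz":-4,"spin":0},{"grip":-1,"tx":0,"ty":0,"tz":-4,"spin":0},{"grip":-1,"tx":3,"ty":0,"tz":-1,"spin":0},{"grip":-1,"tx":3.5,"ty":0,"tz":0,"spin":0},{"grip":-1,"tx":3.5,"ty":0,"tz":0,"spin":0},{"grip":-1,"tx":3.5,"ty":0,"tz":0,"spin":0}]'
python3 -m creep '[{"grip":-1,"tx":3,"ty":0,"tz":0,"spin":0},{"grip":-1,"tx":1.5,"ty":0,"tz":0,"spin":0},{"grip":-1,"tx":0,"ty":0,"tz":2,"spin":0},{"grip":-1,"tx":0,"ty":0,"tz":2.5,"spin":0},{"grip":-1,"tx":0,"ty":0,"tz":2.5,"spin":0},{"grip":-1,"tx":0,"ty":0,"tz":0,"spin":0}]'
python3 g.py after_b
```

```text
clock: 7.0
tool_pos: [0.4985, 0.0508, 0.3339]
eef_rot: [0.644, 0.765, 0.0, 0.0]
contact_force: [0.4, -0.8, -0.0]
opening: 0.006
finger_force: 0.0
clock: 7.5
tool_pos: [0.4882, 0.0937, 0.2599]
eef_rot: [0.643, 0.766, -0.003, -0.002]
contact_force: [-0.7, -0.6, -0.5]
opening: 0.003
finger_force: 0.0
t 7.50 tcp [-0.0036  0.0993  0.2599] F [-0.7 -0.6 -0.5]
x[-0.15,-0.10] zmax per y: -0.14:0.186 -0.13:0.186 -0.12:0.187 -0.11:0.187 -0.10:0.187 -0.09:0.186 -0.08:0.187 -0.07:0.187 -0.06:0.187 -0.05:0.186 0.03:0.274 0.04:0.233 0.05:0.202
x[0.10,0.15] zmax per y: -0.14:0.186 -0.13:0.186 -0.12:0.186 -0.11:0.186 -0.10:0.187 -0.09:0.186 -0.08:0.187 -0.07:0.187 -0.06:0.187 -0.05:0.187 0.03:0.276 0.04:0.235 0.05:0.203
wall y -0.152..0.045 65
wall y -0.150..0.612 79
```

View pics/after_b.png

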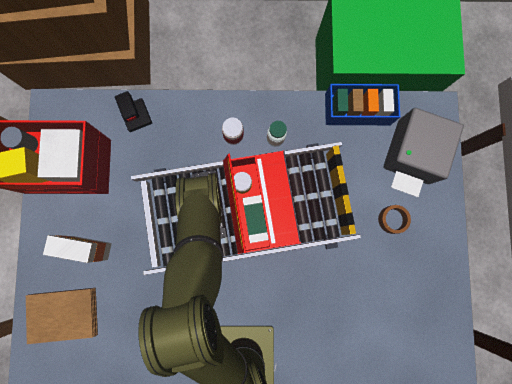

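The picture shows flap_b shut and level, with its white edge along (262,155)-(275,245). Flap_a still stands at about (235,205), and the gripper is on its outer side at about (197,190).

```bash
python3 -m creep '[{"grip":-1,"tx":-1.5,"ty":0,"tz":0,"spin":0},{"grip":-1,"tx":-1.5,"ty":0,"tz":0,"spin":0},{"grip":-1,"tx":-1.5,"ty":0,"tz":0,"spin":0},{"grip":-1,"tx":-0.7,"ty":0,"tz":0,"spin":0},{"grip":-1,"tx":-0.7,"ty":0,"tz":0,"spin":0},{"grip":-1,"tx":-0.7,"ty":0,"tz":0.2,"spin":0},{"grip":-1,"tx":-0.7,"ty":0,"tz":0.3,"spin":0},{"grip":-1,"tx":-0.7,"ty":0,"tz":0.4,"spin":0}]'
python3 -m creep '[{"grip":-1,"tx":-0.7,"ty":0,"tz":0.5,"spin":0},{"grip":-1,"tx":-0.6,"ty":0,"tz":0.5,"spin":0},{"grip":-1,"tx":0,"ty":0,"tz":0,"spin":0}]'
python3 g.py
```

```text
clock: 8.22
tool_pos: [0.5054, 0.0155, 0.2549]
eef_rot: [0.643, 0.766, 0.001, 0.0]
contact_force: [0.3, 0.2, 1.1]
opening: 0.006
finger_force: 0.4
clock: 8.47
tool_pos: [0.5067, 0.001, 0.2435]
eef_rot: [0.644, 0.765, -0.001, -0.0]
contact_force: [-0.2, -0.3, 0.1]
opening: 0.003
finger_force: 0.0
t 8.47 tcp [-0.0011  0.0048  0.2435] F [-0.2 -0.3  0.1]
x[-0.15,-0.10] zmax per y: -0.14:0.187 -0.13:0.187 -0.12:0.186 -0.11:0.187 -0.10:0.187 -0.09:0.186 -0.08:0.187 -0.07:0.186 -0.06:0.187 -0.05:0.186
x[0.10,0.15] zmax per y: -0.14:0.186 -0.13:0.187 -0.12:0.186 -0.11:0.186 -0.10:0.186 -0.09:0.186 -0.08:0.186 -0.07:0.187 -0.06:0.186 -0.05:0.186 -0.02:0.251 -0.01:0.252 -0.00:0.240 0.01:0.229 0.02:0.219 0.03:0.207 0.04:0.198 0.05:0.190
wall y -0.152..-0.028 44
wall y -0.146..0.615 60
```

```bash
python3 -m creep '[{"grip":-1,"tx":-0.5,"ty":0,"tz":0.6,"spin":0},{"grip":-1,"tx":-0.5,"ty":0,"tz":0.6,"spin":0},{"grip":-1,"tx":-0.4,"ty":0,"tz":0.7,"spin":0},{"grip":-1,"tx":-0.3,"ty":0,"tz":0.7,"spin":0},{"grip":-1,"tx":-0.3,"ty":0,"tz":0.7,"spin":0},{"grip":-1,"tx":-0.2,"ty":0,"tz":0.7,"spin":0},{"grip":-1,"tx":-0.1,"ty":0,"tz":0.7,"spin":0},{"grip":-1,"tx":0,"ty":0,"tz":0.6,"spin":0}]'
python3 -m creep '[{"grip":-1,"tx":0,"ty":0,"tz":0.4,"spin":0},{"grip":-1,"tx":0,"ty":0,"tz":0.2,"spin":0},{"grip":-1,"tx":0,"ty":0,"tz":0.1,"spin":0},{"grip":-1,"tx":0,"ty":0,"tz":0,"spin":0}]'
python3 g.py
```

```text
clock: 9.18
tool_pos: [0.511, -0.0204, 0.1908]
eef_rot: [0.643, 0.766, -0.0, -0.0]
contact_force: [-0.3, -0.2, 0.9]
opening: 0.004
finger_force: 0.3
clock: 9.52
tool_pos: [0.5109, -0.02, 0.1871]
eef_rot: [0.643, 0.766, 0.001, 0.0]
contact_force: [-6.3, 0.0, 26.3]
opening: 0.006
finger_force: 12.9
t 9.52 tcp [-0.0005 -0.0166  0.1871] F [-6.3  0.  26.3]
x[-0.15,-0.10] zmax per y: -0.14:0.186 -0.13:0.186 -0.12:0.187 -0.11:0.186 -0.10:0.186 -0.09:0.186 -0.08:0.187 -0.07:0.187 -0.06:0.187 -0.05:0.187 -0.04:0.187
x[0.10,0.15] zmax per y: -0.14:0.186 -0.13:0.186 -0.12:0.186 -0.11:0.186 -0.10:0.187 -0.09:0.186 -0.08:0.186 -0.07:0.187 -0.06:0.185 -0.05:0.185 -0.04:0.186 -0.03:0.186 -0.02:0.187 -0.01:0.187 -0.00:0.186 0.01:0.186 0.02:0.185 0.03:0.185 0.04:0.186 0.05:0.185
wall y -0.152..-0.043 31
wall y -0.147..0.613 70
```

Both flaps read level at 0.186 m. Now I rise, go behind the crate's +y wall and push it towards -y.

```bash
python3 -m creep '[{"grip":-1,"tx":0,"ty":0,"tz":-2.5,"spin":0},{"grip":-1,"tx":0,"ty":0,"tz":-3.5,"spin":0},{"grip":-1,"tx":3.5,"ty":0,"tz":0,"spin":0},{"grip":-1,"tx":3.5,"ty":0,"tz":0,"spin":0},{"grip":-1,"tx":3.5,"ty":0,"tz":0,"spin":0},{"grip":-1,"tx":3,"ty":0,"tz":0,"spin":0},{"grip":-1,"tx":0,"ty":0,"tz":2.5,"spin":0},{"grip":-1,"tx":0,"ty":0,"tz":3,"spin":0}]'
python3 -m creep '[{"grip":-1,"tx":0,"ty":0,"tz":3,"spin":0},{"grip":-1,"tx":0,"ty":0,"tz":2.2,"spin":0},{"grip":-1,"tx":0,"ty":0,"tz":0,"spin":0}]'
python3 g.py shut
```

```text
clock: 10.23
tool_pos: [0.4889, 0.1168, 0.1905]
eef_rot: [0.641, 0.768, 0.003, 0.001]
contact_force: [0.7, -0.9, -1.1]
opening: 0.002
finger_force: 0.0
clock: 10.48
tool_pos: [0.485, 0.113, 0.1341]
eef_rot: [0.643, 0.766, -0.003, -0.002]
contact_force: [-0.2, 0.2, 0.3]
opening: 0.009
finger_force: 0.0
t 10.48 tcp [-0.0035  0.1189  0.1341] F [-0.2  0.2  0.3]
x[-0.15,-0.10] zmax per y: -0.14:0.186 -0.13:0.187 -0.12:0.186 -0.11:0.186 -0.10:0.187 -0.09:0.187 -0.08:0.186 -0.07:0.186 -0.06:0.187 -0.05:0.185 -0.04:0.187 -0.03:0.186 -0.02:0.186 -0.01:0.188 -0.00:0.186 0.01:0.186 0.02:0.187 0.03:0.187 0.04:0.187 0.05:0.186
x[0.10,0.15] zmax per y: -0.14:0.186 -0.13:0.187 -0.12:0.186 -0.11:0.186 -0.10:0.187 -0.09:0.187 -0.08:0.187 -0.07:0.185 -0.06:0.186 -0.05:0.187 -0.04:0.186 -0.03:0.186 -0.02:0.187 -0.01:0.186 -0.00:0.186 0.01:0.186 0.02:0.185 0.03:0.187 0.04:0.185 0.05:0.187
wall y -0.151..0.045 61
wall y -0.147..0.610 70
```

View pics/shut.png

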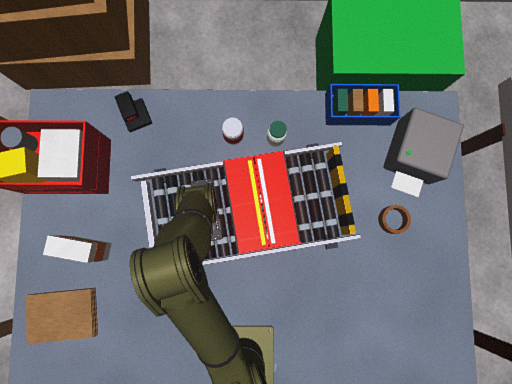

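The picture shows the lid flat, with the yellow and white edges side by side around (262,200), and the fingers behind the crate at about (200,200). Now the push.

```bash
python3 -m creep '[{"grip":-1,"tx":-1.5,"ty":0.3,"tz":-0.6,"spin":0},{"grip":-1,"tx":-1.5,"ty":0,"tz":0,"spin":0},{"grip":-1,"tx":-1,"ty":0,"tz":0,"spin":0},{"grip":-1,"tx":-0.6,"ty":0,"tz":0,"spin":0},{"grip":-1,"tx":-0.4,"ty":0,"tz":0,"spin":0},{"grip":-1,"tx":-0.4,"ty":0,"tz":0,"spin":0},{"grip":-1,"tx":-0.5,"ty":0,"tz":0,"spin":0},{"grip":-1,"tx":-0.6,"ty":0,"tz":0,"spin":0}]'
python3 -m creep '[{"grip":-1,"tx":-0.7,"ty":0,"tz":0,"spin":0},{"grip":-1,"tx":-0.8,"ty":0,"tz":0,"spin":0},{"grip":-1,"tx":-0.8,"ty":0,"tz":0,"spin":0},{"grip":-1,"tx":-0.8,"ty":0,"tz":0,"spin":0},{"grip":-1,"tx":-0.8,"ty":0,"tz":0,"spin":0},{"grip":-1,"tx":-0.8,"ty":0,"tz":0,"spin":0},{"grip":-1,"tx":-0.6,"ty":0,"tz":0,"spin":0},{"grip":-1,"tx":-0.5,"ty":0,"tz":0,"spin":0}]'
python3 g.py
```

```text
clock: 11.2
tool_pos: [0.5018, 0.0509, 0.1438]
eef_rot: [0.642, 0.766, 0.001, -0.001]
contact_force: [-1.0, 3.3, 2.8]
opening: 0.005
finger_force: 1.9
clock: 11.87
tool_pos: [0.5121, -0.009, 0.1436]
eef_rot: [0.643, 0.766, -0.0, 0.0]
contact_force: [-0.9, 2.7, 1.1]
opening: 0.002
finger_force: 1.5
t 11.87 tcp [ 0.0025 -0.0059  0.1436] F [-0.9  2.7  1.1]
x[-0.15,-0.10] zmax per y: -0.21:0.187 -0.20:0.187 -0.19:0.186 -0.18:0.187 -0.17:0.186 -0.16:0.188 -0.15:0.187 -0.14:0.186 -0.13:0.187 -0.12:0.186 -0.11:0.187 -0.10:0.186 -0.09:0.186 -0.08:0.186 -0.07:0.186 -0.06:0.187 -0.05:0.186 -0.04:0.187 -0.03:0.186 -0.02:0.188 -0.01:0.662
x[0.10,0.15] zmax per y: -0.21:0.186 -0.20:0.186 -0.19:0.187 -0.18:0.186 -0.17:0.186 -0.16:0.186 -0.15:0.187 -0.14:0.186 -0.13:0.186 -0.12:0.186 -0.11:0.186 -0.10:0.186 -0.09:0.187 -0.08:0.185 -0.07:0.186 -0.06:0.187 -0.05:0.187 -0.04:0.186 -0.03:0.186 -0.02:0.186
wall y -0.214..-0.021 53
wall y -0.209..0.612 69
```

```bash
python3 -m creep '[{"grip":-1,"tx":-0.6,"ty":0,"tz":0,"spin":0},{"grip":-1,"tx":-0.8,"ty":0,"tz":0,"spin":0},{"grip":-1,"tx":-0.8,"ty":0,"tz":0,"spin":0},{"grip":-1,"tx":-0.8,"ty":0,"tz":0,"spin":0},{"grip":-1,"tx":-0.8,"ty":0,"tz":0,"spin":0},{"grip":-1,"tx":-0.8,"ty":0,"tz":0,"spin":0},{"grip":-1,"tx":-0.8,"ty":0,"tz":0,"spin":0},{"grip":-1,"tx":-0.8,"ty":0,"tz":0,"spin":0}]'
python3 -m creep '[{"grip":-1,"tx":-0.7,"ty":0,"tz":0,"spin":0},{"grip":-1,"tx":-0.7,"ty":0,"tz":0,"spin":0},{"grip":-1,"tx":-0.6,"ty":0,"tz":0,"spin":0},{"grip":-1,"tx":-0.5,"ty":0,"tz":0,"spin":0},{"grip":-1,"tx":-0.4,"ty":0,"tz":0,"spin":0},{"grip":-1,"tx":-0.4,"ty":0,"tz":0,"spin":0},{"grip":-1,"tx":-0.3,"ty":0,"tz":0,"spin":0},{"grip":-1,"tx":-0.3,"ty":0,"tz":0,"spin":0}]'
python3 g.py
```

```text
clock: 12.58
tool_pos: [0.5226, -0.0698, 0.1436]
eef_rot: [0.643, 0.766, -0.0, -0.0]
contact_force: [-2.3, 3.2, 1.4]
opening: 0.006
finger_force: 1.6
clock: 13.25
tool_pos: [0.5293, -0.1073, 0.1436]
eef_rot: [0.643, 0.766, -0.0, -0.0]
contact_force: [-3.2, 1.9, 1.4]
opening: 0.009
finger_force: 1.5
t 13.25 tcp [ 0.0028 -0.1057  0.1436] F [-3.2  1.9  1.4]
x[-0.15,-0.10] zmax per y: -0.32:0.187 -0.30:0.186 -0.29:0.186 -0.28:0.187 -0.27:0.187 -0.26:0.187 -0.25:0.187 -0.24:0.186 -0.23:0.188 -0.22:0.186 -0.21:0.186 -0.20:0.187 -0.19:0.187 -0.18:0.187 -0.17:0.186 -0.16:0.187 -0.15:0.188
x[0.10,0.15] zmax per y: -0.32:0.187 -0.30:0.186 -0.29:0.187 -0.28:0.186 -0.27:0.187 -0.26:0.186 -0.25:0.187 -0.24:0.188 -0.23:0.186 -0.22:0.187 -0.21:0.186 -0.20:0.187 -0.19:0.186 -0.18:0.186 -0.17:0.186 -0.16:0.186 -0.15:0.186 -0.14:0.186 -0.13:0.186 -0.12:0.186
wall y -0.315..-0.151 54
wall y -0.301..0.614 65
```

About 8 mm is left, so I push slowly until the force rises.

```bash
python3 -m creep '[{"grip":-1,"tx":-0.3,"ty":0,"tz":0,"spin":0},{"grip":-1,"tx":-0.3,"ty":0,"tz":0,"spin":0},{"grip":-1,"tx":-0.2,"ty":0,"tz":0,"spin":0},{"grip":-1,"tx":-0.2,"ty":0,"tz":0,"spin":0},{"grip":-1,"tx":0,"ty":0,"tz":0,"spin":0}]'
python3 -m creep '[{"grip":-1,"tx":-0.1,"ty":0,"tz":0,"spin":0},{"grip":-1,"tx":-0.1,"ty":0,"tz":0,"spin":0},{"grip":-1,"tx":0,"ty":0,"tz":0,"spin":0}]'
python3 g.py
```

```text
clock: 13.72
tool_pos: [0.5309, -0.1149, 0.1437]
eef_rot: [0.642, 0.766, 0.001, -0.001]
contact_force: [-3.9, 7.5, 3.7]
opening: 0.005
finger_force: 3.8
clock: 13.97
tool_pos: [0.5309, -0.1148, 0.1437]
eef_rot: [0.642, 0.767, 0.001, -0.003]
contact_force: [-4.4, 11.2, 5.2]
opening: 0.006
finger_force: 5.7
t 13.97 tcp [ 0.0031 -0.1134  0.1437] F [-4.4 11.2  5.2]
x[-0.15,-0.10] zmax per y: -0.32:0.186 -0.30:0.187 -0.29:0.187 -0.28:0.187 -0.27:0.187 -0.26:0.186 -0.25:0.187 -0.24:0.186 -0.23:0.186 -0.22:0.188 -0.21:0.188 -0.20:0.187 -0.19:0.187 -0.18:0.186 -0.17:0.186
x[0.10,0.15] zmax per y: -0.33:0.185 -0.32:0.186 -0.30:0.187 -0.29:0.187 -0.28:0.186 -0.27:0.186 -0.26:0.187 -0.25:0.185 -0.24:0.187 -0.23:0.186 -0.22:0.186 -0.21:0.187 -0.20:0.186 -0.19:0.187 -0.18:0.187 -0.17:0.187 -0.16:0.186 -0.15:0.187 -0.14:0.185 -0.13:0.187
wall y -0.317..-0.164 48
wall y -0.317..0.609 61
```

The force climbs to 11 N with no motion, at the predicted position, so the crate is against the stop. I back off and check.

```bash
python3 -m creep '[{"grip":-1,"tx":0.2,"ty":0,"tz":0,"spin":0},{"grip":-1,"tx":0.3,"ty":0,"tz":0,"spin":0},{"grip":-1,"tx":1,"ty":0,"tz":0,"spin":0},{"grip":-1,"tx":2.5,"ty":0,"tz":0,"spin":0},{"grip":-1,"tx":3,"ty":0,"tz":0,"spin":0},{"grip":-1,"tx":3,"ty":0,"tz":-1,"spin":0},{"grip":-1,"tx":3,"ty":0,"tz":-3,"spin":0},{"grip":-1,"tx":3,"ty":0,"tz":-3,"spin":0}]'
python3 -m creep '[{"grip":-1,"tx":3,"ty":0,"tz":-3,"spin":0},{"grip":-1,"tx":3,"ty":0,"tz":-3,"spin":0},{"grip":-1,"tx":2,"ty":0,"tz":0,"spin":0},{"grip":-1,"tx":0,"ty":0,"tz":0,"spin":0},{"grip":-1,"tx":0,"ty":0,"tz":0,"spin":0}]'
python3 g.py final
python3 - <<'E'
from h import *
p,d=optics.snapshot('scene'); q=cv2.imread('pics/final.png')
cv2.imwrite('pics/both.png',np.vstack([cv2.resize(p[100:300,100:400,::-1],(450,300)),cv2.resize(q[100:300,100:400],(450,300))]))
E
```

```text
clock: 14.68
tool_pos: [0.5038, 0.0387, 0.2128]
eef_rot: [0.643, 0.766, -0.001, -0.0]
contact_force: [1.3, 1.1, 0.3]
opening: 0.002
finger_force: 0.0
clock: 15.1
tool_pos: [0.4909, 0.1163, 0.272]
eef_rot: [0.642, 0.767, 0.001, 0.001]
contact_force: [0.6, -0.7, 0.5]
opening: 0.01
finger_force: 0.0
t 15.10 tcp [0.0029 0.1212 0.272 ] F [ 0.6 -0.7  0.5]
x[-0.15,-0.10] zmax per y: -0.32:0.187 -0.30:0.186 -0.29:0.186 -0.28:0.186 -0.27:0.187 -0.26:0.187 -0.25:0.187 -0.24:0.188 -0.23:0.187 -0.22:0.187 -0.21:0.187 -0.20:0.186 -0.19:0.187 -0.18:0.186 -0.17:0.187 -0.16:0.186 -0.15:0.187 -0.14:0.187 -0.13:0.186
x[0.10,0.15] zmax per y: -0.33:0.186 -0.32:0.187 -0.30:0.187 -0.29:0.186 -0.28:0.186 -0.27:0.185 -0.26:0.186 -0.25:0.186 -0.24:0.186 -0.23:0.186 -0.22:0.185 -0.21:0.186 -0.20:0.186 -0.19:0.187 -0.18:0.187 -0.17:0.186 -0.16:0.187 -0.15:0.187 -0.14:0.186 -0.13:0.187
wall y -0.317..-0.126 58
wall y -0.317..0.614 69
```

View pics/both.png

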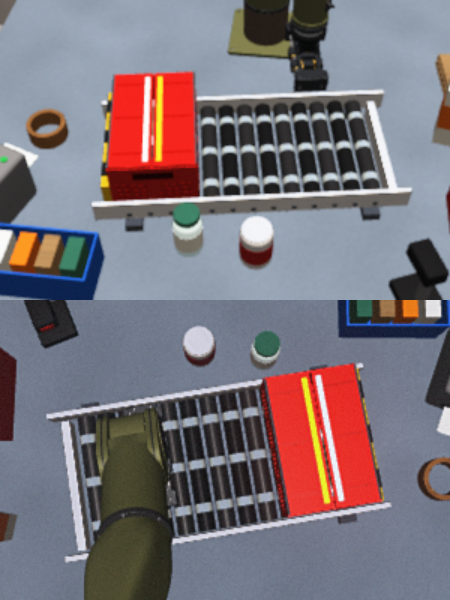

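The crate sits against the stop with both flaps flat, in both views (lid at about (155,120) above and (320,440) below). Its wall still reads -0.317 after backing off, so it did not rebound. The other items have not moved.

```bash
python3 -c "
from plant import workorder
print(workorder.finish_job())"
```

```text
the job is handed in; nothing more can be done
None
```

I pushed both flaps shut and then pushed the closed crate along the track until it rested against the yellow stop, without moving any of the other groceries; the job was handed in at about 15 s on the clock, though no verdict came back.

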